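# Seat a taper arbor in a bench spindle

### The job

Lift the holder arbor out of its grey stand, set its tapered shank loosely into the socket of the bench spindle unit and let go while its blue collar still stands more than 7 mm above the nose. Then pick up the orange-faced knocker and tap the arbor's head with it, at least twice with the knocker lifted clear between taps and never harder than 25 N, until the shank has bottomed on the hidden depth stop and sinks no further; do not press it home with the fingers. Stand the knocker upright on the worktop again, away from the spindle, and leave the other things where they are.

Things in the scene. Friction and masses are not known exactly. Their poses are not given: they have to be found in the camera images.
- machine: Bench spindle unit, fixed to the worktop: flat white housing 156 x 116 mm, 36 mm high, reaching from 60 mm in front of (-x) to 96 mm behind (+x) its origin, with a grey control strip along its rear edge (51 mm high, its knob to 60 mm) and a dark steel nose, 54 mm in diameter, standing on it up to 75 mm. Origin at worktop level on the nose axis, z up.
- socket_face (a point): Centre of the nose's flat top face, 75 mm above the worktop, on the vertical socket axis. The socket is a 27 mm hole lined with four stiff steel spring leaves that form a 1:5 taper (about 20 mm across at the top, 13 mm at the bottom) and centre the shank. Deep in it a screw is set as depth stop, out of sight and at another height each time.
- arbor: Loose holder arbor, 74 mm tall, 0.12 kg, standing upright in the stand: bright aluminium shank 36 mm long tapering from 22.4 mm diameter at the collar to 15.2 mm at its small end; blue collar 38 mm diameter, 6 mm thick (36 to 42 mm up); above it an aluminium cylindrical grip head 26 mm diameter, 32 mm tall, with a flat top for striking. Origin at the centre of the shank's small (lower) end, z up along the axis.
- collar_underside (a point): Centre of the underside of the blue collar, 36 mm above the arbor's origin. The shank first touches the leaves with the collar about 13 mm above the nose face; from there the push needed grows steadily, to about 6 to 12 N by the lowest stop. It stops hard when its end meets the depth stop, with the collar anywhere from 0.5 to 6.5 mm above the nose. Friction holds it wherever it has been driven to.
- arbor_top (a point): Centre of the flat top of the arbor's head, 74 mm above the arbor's origin.
- stand: Grey plastic ring 60 mm in diameter, 42 mm high, fixed to the worktop, with a plain 27 mm hole; the arbor hangs in it by its collar, lower end 6 mm above the worktop. Origin at the centre of its underside.
- knocker: Loose knocker, 64 mm tall, 0.2 kg, standing upright on its striking face: orange nylon head 38 mm diameter, 22 mm high, below; steel handle 20 mm diameter from 22 to 64 mm, its last 6 mm black. Origin at the centre of the striking face (underside), z up. Held by the handle just above the head, it is brought down on the arbor's top.
- beaker: Glass beaker, 58 mm diameter, 72 mm tall; bystander, loose. Origin under its centre.
- sample_jar: White sample jar, 41 mm diameter, 74 mm tall; bystander, loose. Origin under its centre.
- timer: White bench timer, 58 x 62 x 20 mm; bystander, loose. Origin under its centre.
- scissors: Blue-handled scissors lying flat, 87 x 199 x 9 mm; bystander, loose. Origin under its centre.
- petri_dish: Petri dish, 57 mm diameter, 12 mm high; bystander, loose. Origin under its centre.
Things that resemble listed ones, but are neither listed nor needed, are in the scene too. There is more than one size of the knocker; the job needs the smaller.

How it is judged:
By the outcome, as a careful person would: the job done as asked, in the order asked, and still so for the second after the job is handed in, with the robot touching nothing.
It also fails if it takes over 72 s, if anything falls off the work surface, if the arm or the gripper's body presses on something with over 40 N, if the wrist force passes 120 N, or if a joint passes its speed limit or range.

### The arm

A 6-joint arm with a two-finger parallel gripper is mounted at the origin on a cart in front of the work surface, level with it; the furniture and walls round the work are solid. World frame = base frame: x ahead of the robot, y to its left, z up, the work surface at z = 0. Lengths are in mm, angles in rad, forces in N, time in s.
With the tool pointing down it reaches from about 350 to 775 mm from the base axis. Payload 7.3 kg.
Tool frame: the origin (TCP) lies between the finger pads; the fingertips stand 25 mm ahead of it and the grasp point (between the pads) lies 6 mm ahead of it; z points along the fingers, y is the line along which they close (so a half turn about z gives the same grasp; the last joint's range is limited). The gripper opens to 92 mm and grips with 3 to 60 N. Pads are 19 mm wide; open, the fingers measure 130 mm over their backs; the gripper's body (75 mm by 190 mm) begins 47 mm behind the grasp point.
Start: joints at [1.18, 0.342, 1.524, -0, 1.275, -0.146], TCP at [127.223, 509.369, 251.741] pointing down, gripper open.
Joint ranges: [-2.53, 2.53], [-0.77, 2.02], [0.04, 2.7], [-1, 4.14], [0.28, 2.66], [-3.11, 3.11]. Speed limits (rad/s): [2.57, 2.57, 3.14, 3.14, 3.14, 3.14].

### API

Orientations are given as [roll, pitch, yaw] about the fixed x, y, z axes, in that order (R = Rz(yaw) Ry(pitch) Rx(roll)).
In Python, from plant import bot gives the robot as it stands.
- The arm moves only by the tool play_rows, never from a script. Its argument "commands" is a list of rows, each an object of numbers: "x", "y", "z": the shift along the tool's x, y, z in m; "twist": the turn about the tool's z in degrees. In form: [{"x": .., "y": .., "z": .., "twist": ..}, ...]. A call has exactly 8 rows; each row is the pose to reach, as a shift and turn from the pose commanded when the call began, along the tool's axes at that moment; what a row does not reach only later rows make up. A row lasts 1/10 s, in which the tool goes at most 50 mm and 8.59 degrees, less where a joint would pass 70% of its speed; a pose out of reach is approached as far as the arm can. A call with a gripper value outside its range is refused whole. "jaw" is the closure, from 0 (fully open) to 1 (shut), set as the call begins (left out, the last holds). The fingers move at their own pace and stop on an object; the grip force is fixed at half the most. Time passes only in rows, so rows that repeat a pose let the fingers close, or fill a call up. It gives the time, the measured TCP pose, the force, the opening and the grip force at its end, in the units of the state.
- bot.get_obs(): the state, without advancing time (a new reading comes with each control period).
- bot.capture(name): name is "side" or "top" or "wrist"; returns a dict with "pixels" (420x560x3 uint8, red, green, blue), "fx", "fy", "cx", "cy" (pixels), "eye" and "rotation" of the camera in the world. Camera axes: x right, y down, z forward; pixel columns grow to the right and rows downward; lengths in mm; the calibration is good to about 2 mm. A picture is of the moment at which its call begins. There is no depth.
- bot.close_job(): hands the job in; it is judged then, once.
The state is a dict: "time": time; "joint_positions": joint angles; "dq": joint speeds; "tau": joint torques, N m; "tool_pos": TCP position; "tcp_rot": TCP orientation; "contact_force": force on the tool from outside, world axes, zero at the start; "moment": the same for the moment, N m; "grip_width": finger opening in mm; "finger_force": force on a finger pad.
Only numpy, scipy, OpenCV 4.12 (cv2) and the standard library are available. Lean on these libraries where they do the work, as an engineer would, in place of code of your own. Each camera call takes 0.05 s, during which the arm holds its last target. There are 200 camera calls.

## Working session

There is one attempt and no reset: what is moved stays moved. The work goes in short steps, Python scripts to look and compute and a tool call to move; the robot and the scene stay as the last step left them, time stands still between calls to the robot, and variables do not carry over. Pictures are saved under pics/ and viewed, at most 10 in all, crops included, and the job is handed in when it is done.

Besides the shell and the picture viewer there is one more tool, called as a command line: name --argument value ..., lists and objects as JSON in quotes. play_rows: Moves the arm, as the interface text tells. Its arguments: {"type":"object","properties":{"commands":{"type":"array"},"jaw":{"type":"number"}},"required":["commands"]}

```bash
mkdir -p pics; ls; cat > h.py <<'E'
import numpy as np, cv2
from plant import bot
def cap(n,save=None):
    c=bot.capture(n)
    if save: cv2.imwrite('pics/'+save+'.png',c['pixels'][:,:,::-1])
    return c
def ray(c,u,v):
    d=np.array([(u-c['cx'])/c['fx'],(v-c['cy'])/c['fy'],1.])
    d=np.array(c['rotation'])@d
    return np.array(c['eye'],float),d
def plane(c,u,v,z):
    e,d=ray(c,u,v); return e+d*(z-e[2])/d[2]
def proj(c,p):
    q=np.array(c['rotation']).T@(np.array(p,float)-np.array(c['eye']))
    return c['fx']*q[0]/q[2]+c['cx'],c['fy']*q[1]/q[2]+c['cy']
E
python3 - <<'E'
from h import *
for n in ['top','side']:
    c=cap(n,n+'0'); print(n,c['eye'],np.round(c['rotation'],3).tolist(),c['fx'],c['cx'],c['cy'])
print(bot.get_obs())
E
```

```text
pics
top [ 316.59680373  -11.03088939 1556.37706208] [-2.967, 0.007, -1.569] 478.8428229107288 276.09960045796635 207.73076240169587
side [   -4.06725068 -1284.16128058   725.95760355] [-1.995, 0.005, -0.441] 526.7292558701062 277.2678751568277 213.95042797672508
{'time': 0.1, 'joint_positions': array([ 1.17997342e+00,  3.42636119e-01,  1.52490296e+00, -2.05098259e-05,
        1.27535189e+00, -1.45988777e-01]), 'dq': array([-0.00063839, -0.00354002, -0.00152815,  0.00070992,  0.00012539,
       -0.00057763]), 'tau': array([ 2.91673641e-03, -4.32004523e+01, -2.44698411e+01,  7.21110008e-02,
        5.25736716e-02, -5.27215093e-05]), 'tool_pos': array([127.11716358, 509.06040446, 251.12967197]), 'tcp_rot': array([-3.14030529e+00, -1.69462707e-04,  2.89676440e+00]), 'contact_force': array([-0.53773389, -0.44951125, -0.7547465 ]), 'moment': array([-0.01949793,  0.00218436, -0.01272663]), 'finger_force': 0.0, 'grip_width': 91.51005499413702}
```

```bash
sed -i 's/^from plant import bot/from plant import bot\nfrom scipy.spatial.transform import Rotation\ndef R(c): return Rotation.from_euler("xyz",c["rotation"]).as_matrix()/; s/np.array(c\[.rotation.\])/R(c)/' h.py; cat h.py | head -20
```

```text
import numpy as np, cv2
from plant import bot
from scipy.spatial.transform import Rotation
def R(c): return Rotation.from_euler("xyz",c["rotation"]).as_matrix()
def cap(n,save=None):
    c=bot.capture(n)
    if save: cv2.imwrite('pics/'+save+'.png',c['pixels'][:,:,::-1])
    return c
def ray(c,u,v):
    d=np.array([(u-c['cx'])/c['fx'],(v-c['cy'])/c['fy'],1.])
    d=R(c)@d
    return np.array(c['eye'],float),d
def plane(c,u,v,z):
    e,d=ray(c,u,v); return e+d*(z-e[2])/d[2]
def proj(c,p):
    q=R(c).T@(np.array(p,float)-np.array(c['eye']))
    return c['fx']*q[0]/q[2]+c['cx'],c['fy']*q[1]/q[2]+c['cy']
```

View pics/top0.png

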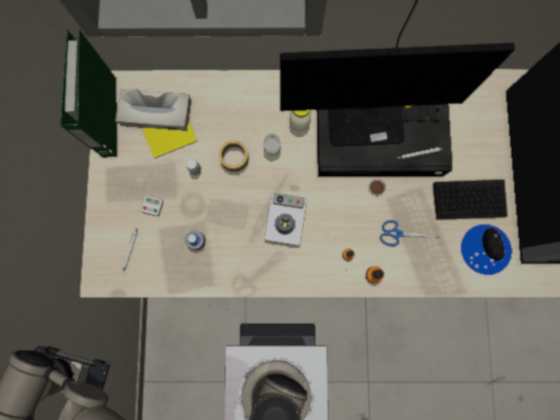

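View pics/side0.png

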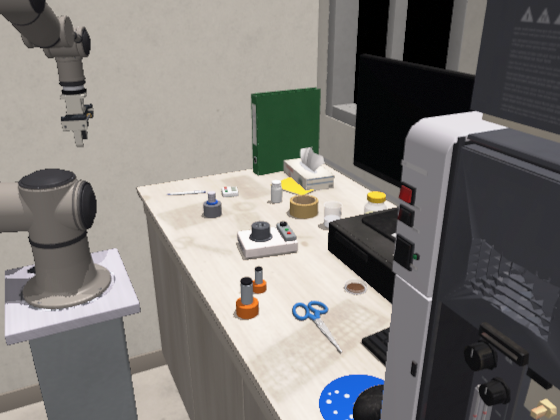

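Top view: arbor and stand at (195,240), machine nose at (285,223), and two knockers: smaller (348,254), larger (375,275). Side view: arbor (213,205), nose (260,231), small knocker (259,280), large (247,300). Look-alikes for the knocker: (348,254) vs (375,275), and I choose the smaller one. For the arbor, only (195,240) has a blue collar; the white jar at (193,166) is not it.

```bash
python3 - <<'E'
from h import *
T=cap('top');S=cap('side')
def blob(c,lo,hi,box):
    u0,v0,u1,v1=box; h=cv2.cvtColor(c['pixels'][v0:v1,u0:u1],cv2.COLOR_RGB2HSV)
    m=cv2.inRange(h,np.array(lo),np.array(hi)); n,l,s,ce=cv2.connectedComponentsWithStats(m)
    return [(s[i].tolist(),(ce[i]+[u0,v0]).round(1).tolist()) for i in range(1,n) if s[i][4]>15]
for nm,c,bx in [('orangeT',T,(330,235,400,295)),('orangeS',S,(225,255,280,330))]:
    print(nm,blob(c,(3,130,60),(20,255,255),bx))
for nm,c,bx in [('blueT',T,(175,220,215,260)),('blueS',S,(195,185,230,225))]:
    print(nm,blob(c,(100,70,30),(130,255,255),bx))
for nm,c,bx in [('noseT',T,(265,208,305,240)),('noseS',S,(240,215,280,245))]:
    print(nm,blob(c,(0,0,0),(180,120,85),bx))
for n,u,v,z in [('arbor',195,240,45),('nose',285,223,75),('kn',348,254,20),('big',375,275,25)]:
    p=plane(T,u,v,z); print(n,p.round(0),np.round(proj(S,p),0))
def crop(c,b,k):
    u0,v0,u1,v1=b; return cv2.resize(c['pixels'][v0:v1,u0:u1,::-1],None,fx=k,fy=k,interpolation=cv2.INTER_CUBIC)
a=crop(T,(175,205,405,295),3.4)
b=crop(S,(190,180,320,320),2)
o=np.zeros((600,800,3),np.uint8); o[:a.shape[0],:a.shape[1]]=a; o[310:310+280,:260]=b
o[310:590,300:580]=crop(T,(265,205,305,245),7)
cv2.imwrite('pics/crop1.png',o)
E
```

```text
orangeT [([13, 14, 11, 11, 66], [347.2, 254.6]), ([37, 32, 16, 16, 143], [372.9, 274.8])]
orangeS [([27, 25, 14, 13, 129], [258.9, 286.9]), ([11, 43, 22, 21, 342], [246.6, 309.0])]
blueT [([15, 14, 10, 12, 47], [195.9, 240.1])]
blueS [([11, 15, 12, 5, 39], [211.8, 202.4])]
noseT [([16, 10, 9, 5, 23], [285.0, 219.9]), ([12, 17, 17, 9, 66], [284.5, 229.9])]
noseS [([10, 12, 20, 14, 202], [259.5, 233.9])]
arbor [479. 257.  45.] [211. 203.]
nose [529. -28.  75.] [260. 225.]
kn [ 437. -230.   20.] [259. 283.]
big [ 371. -313.   25.] [246. 304.]
```

View pics/crop1.png

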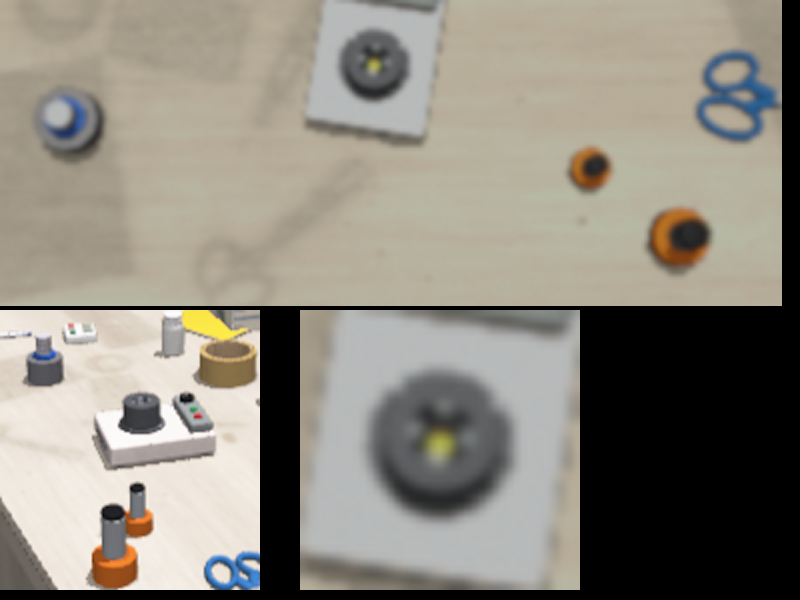

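The crop confirms it: the arbor with its blue collar is in the grey stand on the left, the empty nose is in the middle, and the small knocker is up and left of the big one. I'll go above the arbor first.

play_rows --commands '[{"x": -0.4, "y": -0.16, "z": 0.03, "twist": 0}, {"x": -0.4, "y": -0.16, "z": 0.03, "twist": 0}, {"x": -0.4, "y": -0.16, "z": 0.03, "twist": 0}, {"x": -0.4, "y": -0.16, "z": 0.03, "twist": 0}, {"x": -0.4, "y": -0.16, "z": 0.03, "twist": 0}, {"x": -0.4, "y": -0.16, "z": 0.03, "twist": 0}, {"x": -0.4, "y": -0.16, "z": 0.03, "twist": 0}, {"x": -0.4, "y": -0.16, "z": 0.03, "twist": 0}]' --jaw 0

```text
time: 1.0
tool_pos: [452.1, 274.3, 223.8]
tcp_rot: [3.141, -0.0, 2.897]
contact_force: [0.2, 0.7, 0.4]
grip_width: 91.9
finger_force: 0.0
```

```bash
python3 - <<'E'
from h import *
c=cap('wrist','w1'); print(c['eye'],c['rotation'],c['fx'],proj(c,(479,257,80)),proj(c,(479,257,48)))
o=bot.get_obs();print(o['tool_pos'],o['tcp_rot'])
E
```

```text
[370.51582612 293.04188379 356.30512444] [ 2.83033432e+00 -8.99749343e-04  1.32709572e+00] 359.9501696949933 (np.float64(267.2264543030125), np.float64(241.3336616999918)) (np.float64(268.20903442086546), np.float64(227.91510365955688))
[457.84392948 269.91039664 223.06541442] [-3.14000192  0.00402822  2.89269985]
```

View pics/w1.png

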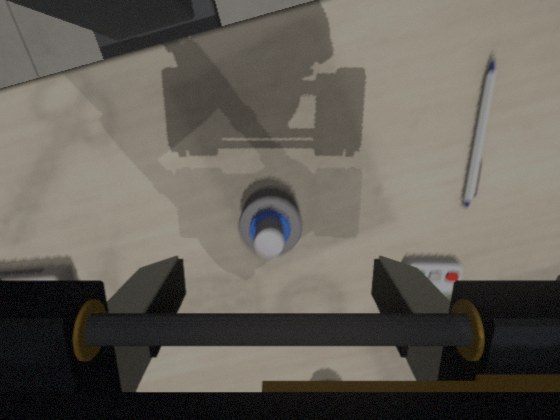

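Wrist view: the head's top is at (268,243) and the blue collar at (269,230), both within 2 px of the prediction. The timer is at (440,270), close to where the right finger comes down.

```bash
cat >> h.py <<'E'
def delta(p):
    "tool-axes shift (m) bringing TCP to world p (mm)"
    o=bot.get_obs(); M=Rotation.from_euler('xyz',o['tcp_rot']).as_matrix()
    return (M.T@(np.array(p,float)-o['tool_pos'])/1000).round(4), o['tool_pos'].round(1), o['tcp_rot'].round(3)
def hsv(c,lo,hi,box,mn=15):
    u0,v0,u1,v1=box; h=cv2.cvtColor(c['pixels'][v0:v1,u0:u1],cv2.COLOR_RGB2HSV)
    m=cv2.inRange(h,np.array(lo),np.array(hi)); n,l,s,ce=cv2.connectedComponentsWithStats(m)
    return [(s[i].tolist(),(ce[i]+[u0,v0]).round(1).tolist()) for i in range(1,n) if s[i][4]>mn]
E
python3 - <<'E'
from h import *
c=cap('wrist')
print(hsv(c,(0,0,150),(180,60,255),(245,215,300,270)))
print(hsv(c,(100,90,40),(130,255,255),(235,200,310,290)))
for u,v,z in [(268,243,80)]: print(plane(c,u,v,z))
p=plane(cap('top'),151,206,20); print('timer',p)
print(c['eye'],delta((479,257,140)))
E
```

```text
[([16, 5, 27, 26, 492], [274.4, 231.9])]
[([19, 0, 41, 32, 504], [274.1, 211.9])]
[486.53569539 252.45632313  80.        ]
timer [592.99446226 408.96686735  20.        ]
[375.83449425 289.36596398 355.24669269] (array([-0.0298, -0.0096,  0.0832]), array([452.6, 273.7, 223.2]), array([-3.141e+00, -1.000e-03,  2.892e+00]))
```

```bash
python3 - <<'E'
from h import *
c=cap('wrist')
b=hsv(c,(0,0,150),(180,60,255),(235,210,310,275)); print(b)
for s,(u,v) in b: print(plane(c,u,v,80))
print(c['eye'],delta((479,257,140)))
E
```

```text
[([23, 18, 27, 25, 458], [271.4, 239.1]), ([59, 51, 15, 10, 60], [300.2, 265.4])]
[477.93435131 260.1704365   80.        ]
[507.03854284 277.73673159  80.        ]
[371.16110265 292.99491657 355.74391078] (array([-0.0315, -0.0105,  0.0833]), array([451.2, 274.9, 223.4]), array([-3.141e+00, -1.000e-03,  2.894e+00]))
```

play_rows --commands '[{"x": -0.03, "y": -0.009, "z": 0.03, "twist": 0}, {"x": -0.03, "y": -0.009, "z": 0.06, "twist": 0}, {"x": -0.03, "y": -0.009, "z": 0.09, "twist": 0}, {"x": -0.03, "y": -0.009, "z": 0.12, "twist": 0}, {"x": -0.03, "y": -0.009, "z": 0.135, "twist": 0}, {"x": -0.03, "y": -0.009, "z": 0.145, "twist": 0}, {"x": -0.03, "y": -0.009, "z": 0.145, "twist": 0}, {"x": -0.03, "y": -0.009, "z": 0.145, "twist": 0}]'

```text
time: 2.0
tool_pos: [477.7, 260.6, 79.7]
tcp_rot: [3.141, 0.001, 2.898]
contact_force: [-0.5, -0.3, -0.1]
grip_width: 91.8
finger_force: 0.0
```

play_rows --commands '[{"x": 0, "y": 0, "z": 0, "twist": 0}, {"x": 0, "y": 0, "z": 0, "twist": 0}, {"x": 0, "y": 0, "z": 0, "twist": 0}, {"x": 0, "y": 0, "z": 0, "twist": 0}, {"x": 0, "y": 0, "z": 0, "twist": 0}, {"x": 0, "y": 0, "z": 0, "twist": 0}, {"x": 0, "y": 0, "z": 0, "twist": 0}, {"x": 0, "y": 0, "z": 0, "twist": 0}]' --jaw 1

```text
time: 2.8
tool_pos: [477.7, 259.8, 78.9]
tcp_rot: [3.142, -0.0, 2.897]
contact_force: [-0.6, 0.7, 0.1]
grip_width: 32.3
finger_force: 0.0
```

play_rows --commands '[{"x": 0, "y": 0, "z": 0, "twist": 0}, {"x": 0, "y": 0, "z": 0, "twist": 0}, {"x": 0, "y": 0, "z": 0, "twist": 0}, {"x": 0, "y": 0, "z": -0.02, "twist": 0}, {"x": 0, "y": 0, "z": -0.05, "twist": 0}, {"x": 0, "y": 0, "z": -0.09, "twist": 0}, {"x": 0, "y": 0, "z": -0.12, "twist": 0}, {"x": 0, "y": 0, "z": -0.14, "twist": 0}]' --jaw 1

```text
time: 3.6
tool_pos: [478.1, 260.0, 221.4]
tcp_rot: [3.14, 0.002, 2.897]
contact_force: [-0.3, 0.5, -1.4]
grip_width: 25.4
finger_force: 30.0
```

play_rows --commands '[{"x": -0.168, "y": -0.267, "z": -0.01, "twist": 0}, {"x": -0.168, "y": -0.267, "z": -0.01, "twist": 0}, {"x": -0.168, "y": -0.267, "z": -0.01, "twist": 0}, {"x": -0.168, "y": -0.267, "z": -0.01, "twist": 0}, {"x": -0.168, "y": -0.267, "z": -0.01, "twist": 0}, {"x": -0.168, "y": -0.267, "z": -0.01, "twist": 0}, {"x": -0.168, "y": -0.267, "z": -0.01, "twist": 0}, {"x": -0.168, "y": -0.267, "z": -0.01, "twist": 0}]'

```text
time: 4.4
tool_pos: [576.2, -42.2, 228.4]
tcp_rot: [-3.141, -0.001, 2.893]
contact_force: [1.1, 0.9, -0.5]
grip_width: 25.0
finger_force: 30.0
```

```bash
python3 - <<'E'
from h import *
cap('side');c=cap('side')
c=cap('wrist','w2')
print(c['eye'],proj(c,(529,-28,75)),delta((529,-28,220)))
E
```

```text
[493.98539494 -20.52427146 361.12059606] (np.float64(279.1798619711821), np.float64(144.95452550577124)) (array([ 0.0476, -0.0009,  0.0087]), array([575.4, -38.6, 228.7]), array([ 3.141e+00, -1.000e-03,  2.898e+00]))
```

View pics/w2.png

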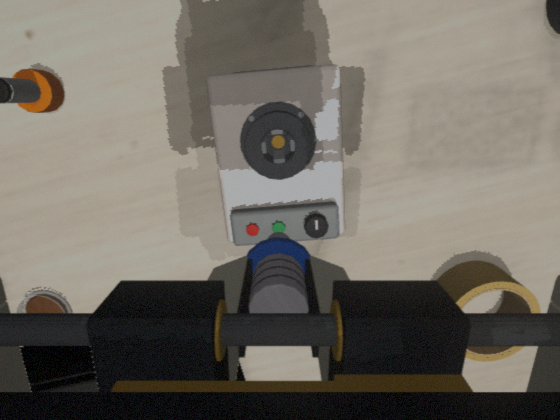

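The wrist view shows the nose at about (278,143), the held arbor's collar at (278,255), and a knocker at (35,92). I'll measure the nose's rim and hole with a gradient crop.

```bash
python3 - <<'E'
from h import *
c=cap('wrist'); im=c['pixels'][:,:,::-1]
print(c['eye'],c['rotation'])
k=6; crop=cv2.resize(im[90:192,225:332],None,fx=k,fy=k,interpolation=cv2.INTER_CUBIC)
crop=cv2.convertScaleAbs(crop,alpha=1.8,beta=0)
th=np.linspace(0,2*np.pi,120)
for r,z,col in [(27,75,(0,255,0)),(13.5,75,(0,255,255))]:
    for t in th:
        u,v=proj(c,(529+r*np.cos(t),-28+r*np.sin(t),z)); cv2.circle(crop,(int((u-225+.5)*k),int((v-90+.5)*k)),1,col,-1)
cv2.imwrite('pics/nose.png',crop[:600])
print(delta((529,-28,220)))
E
```

```text
[493.88745471 -19.97308549 361.25955974] [ 2.83147939e+00 -1.32181254e-03  1.32819688e+00]
(array([ 0.0476, -0.0012,  0.0089]), array([575.5, -38.3, 228.8]), array([ 3.141e+00, -1.000e-03,  2.899e+00]))
```

View pics/nose.png

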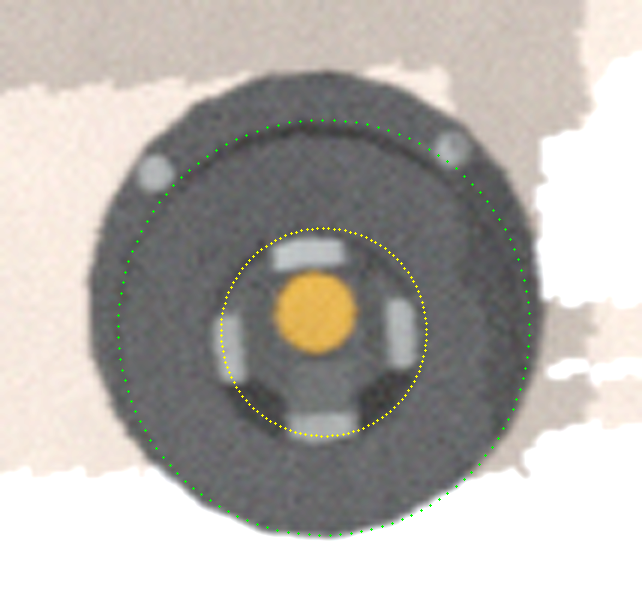

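The overlay puts the hole centre about 1.3 px left of and 1 px below my guess, so the nose is at about (529.5,-29). Next I'll check the held arbor against the TCP axis in the same camera.

```bash
python3 - <<'E'
from h import *
c=cap('wrist'); o=bot.get_obs(); M=Rotation.from_euler('xyz',o['tcp_rot']).as_matrix(); t=o['tool_pos']
th=np.linspace(0,2*np.pi,200)
for zz in (36.9,30.9):
    P=np.array([proj(c,t+M@np.array([19*np.cos(a),19*np.sin(a),zz])) for a in th])
    print(zz,'u',P[:,0].min(),P[:,0].max(),'vmin',P[:,1].min())
print(hsv(c,(100,90,25),(130,255,255),(235,215,330,330),5))
h=cv2.cvtColor(c['pixels'],cv2.COLOR_RGB2HSV); m=cv2.inRange(h,np.array((100,90,25)),np.array((130,255,255)))
for v in range(232,262,3):
    x=np.where(m[v,235:325])[0]+235; print(v,(x.min(),x.max()) if len(x) else None,end=' ')
print(t,o['tcp_rot'])
u,v=225+316.5/6-.5,90+331/6-.5
print(u,v,plane(c,u,v,75))
# shank end
print([np.round(proj(c,t+M@np.array([s*7.6,0,72.9])),1) for s in(1,-1)])
E
```

```text
36.9 u 244.22810926612476 317.47458531795667 vmin 232.10634624549755
30.9 u 243.1666992050097 318.7250680757696 vmin 236.51578710171796
[([13, 22, 62, 38, 1044], [278.3, 250.9])]
232 None 235 None 238 (np.int64(270), np.int64(287)) 241 (np.int64(262), np.int64(294)) 244 (np.int64(257), np.int64(298)) 247 (np.int64(254), np.int64(303)) 250 (np.int64(251), np.int64(305)) 253 (np.int64(248), np.int64(307)) 256 (np.int64(248), np.int64(309)) 259 (np.int64(248), np.int64(305)) [575.54151606 -38.22916678 228.93658441] [ 3.14119828e+00 -5.15662631e-04  2.89890394e+00]
277.25 144.66666666666666 [528.52034892 -28.64824035  75.        ]
[array([280.4, 228.5]), array([280.4, 251.4])]
```

play_rows --commands '[{"x": 0.025, "y": -0.001, "z": 0.01, "twist": 0}, {"x": 0.05, "y": -0.001, "z": 0.02, "twist": 0}, {"x": 0.05, "y": -0.001, "z": 0.04, "twist": 0}, {"x": 0.05, "y": -0.001, "z": 0.06, "twist": 0}, {"x": 0.05, "y": -0.001, "z": 0.069, "twist": 0}, {"x": 0.05, "y": -0.001, "z": 0.069, "twist": 0}, {"x": 0.05, "y": -0.001, "z": 0.069, "twist": 0}, {"x": 0.05, "y": -0.001, "z": 0.069, "twist": 0}]'

```text
time: 5.45
tool_pos: [527.8, -28.7, 160.9]
tcp_rot: [3.141, 0.002, 2.897]
contact_force: [0.3, -1.1, -1.1]
grip_width: 25.3
finger_force: 30.0
```

```bash
python3 - <<'E'
from h import *
cap('side');c=cap('wrist'); print(delta((526.5,-27.5,160)))
cv2.imwrite('pics/w3.png',cv2.convertScaleAbs(cv2.resize(c['pixels'][170:300,205:355,::-1],None,fx=4.5,fy=4.5,interpolation=cv2.INTER_CUBIC),alpha=1.8))
E
```

```text
(array([0.0015, 0.001 , 0.0007]), array([527.7, -28.8, 160.7]), array([3.141e+00, 1.000e-03, 2.897e+00]))
```

View pics/w3.png

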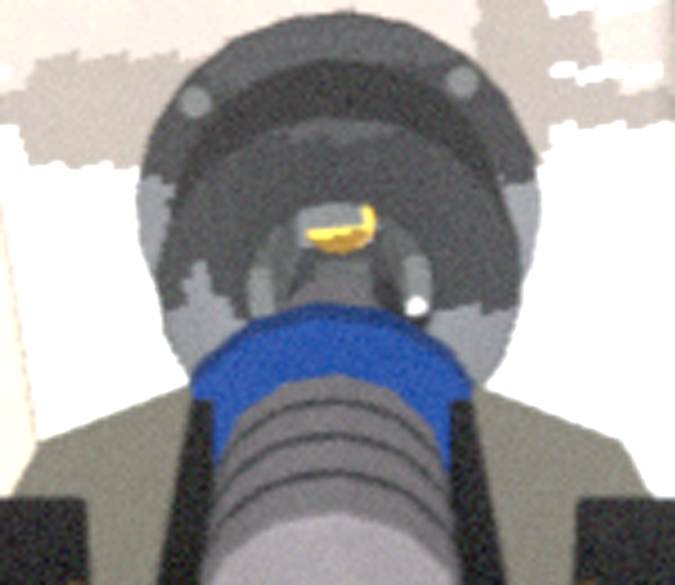

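Here the hole centre is at u≈341 and the arbor axis at about 331 (crop px at 4.5x). The shank end's front edge is at v≈250 and the face's front rim at v≈118. I'll convert these to mm.

```bash
python3 - <<'E'
from h import *
c=cap('wrist'); o=bot.get_obs(); M=Rotation.from_euler('xyz',o['tcp_rot']).as_matrix(); t=o['tool_pos']
rim=plane(c,205+341/4.5,170+118/4.5,75); leaf=plane(c,205+341/4.5,170+203/4.5,75)
ex=M[:,0]
f=lambda p:(M.T@(p-t)).round(1)
print('rim->centre',f(rim-27*ex),'leafedge(13.5)->centre',f(leaf-13.5*ex))
e=t[2]-72.9
s=plane(c,205+331/4.5,170+250/4.5,e); print('shank end z',e,'front->centre',f(s-7.6*ex))
cu=plane(c,205+332/4.5,170+303/4.5,t[2]-30.9); print('collar top front->centre',f(cu-19*ex))
hd=plane(c,205+335/4.5,170+515/4.5,t[2]+1.1); print('head rim far? ',f(hd-13*ex))
E
```

```text
rim->centre [-2.9  0.4 85.5] leafedge(13.5)->centre [-1.8  0.4 85.6]
shank end z 87.67696486036891 front->centre [ 1.6 -1.  72.9]
collar top front->centre [-0.7 -1.  30.9]
head rim far?  [-2.7 -0.8 -1.1]
```

Nose in tool axes: (-2.3, 0.4). Arbor: (-2.8, -0.9), from the collar's lower edge and the head. I'll shift +0.5 in x and +1.3 in y and descend, watching the force.

play_rows --commands '[{"x": 0.0005, "y": 0.0013, "z": 0, "twist": 0}, {"x": 0.0005, "y": 0.0013, "z": 0.003, "twist": 0}, {"x": 0.0005, "y": 0.0013, "z": 0.009, "twist": 0}, {"x": 0.0005, "y": 0.0013, "z": 0.015, "twist": 0}, {"x": 0.0005, "y": 0.0013, "z": 0.02, "twist": 0}, {"x": 0.0005, "y": 0.0013, "z": 0.024, "twist": 0}, {"x": 0.0005, "y": 0.0013, "z": 0.026, "twist": 0}, {"x": 0.0005, "y": 0.0013, "z": 0.026, "twist": 0}]'

```text
time: 6.4
tool_pos: [527.0, -27.4, 133.6]
tcp_rot: [3.142, -0.0, 2.897]
contact_force: [-0.1, -0.1, -1.4]
grip_width: 25.3
finger_force: 30.0
```

play_rows --commands '[{"x": 0, "y": 0, "z": 0.002, "twist": 0}, {"x": 0, "y": 0, "z": 0.004, "twist": 0}, {"x": 0, "y": 0, "z": 0.006, "twist": 0}, {"x": 0, "y": 0, "z": 0.007, "twist": 0}, {"x": 0, "y": 0, "z": 0.008, "twist": 0}, {"x": 0, "y": 0, "z": 0.008, "twist": 0}, {"x": 0, "y": 0, "z": 0.008, "twist": 0}, {"x": 0, "y": 0, "z": 0.008, "twist": 0}]'

```text
time: 7.2
tool_pos: [527.1, -27.4, 125.9]
tcp_rot: [3.142, 0.0, 2.897]
contact_force: [1.0, -0.5, -1.3]
grip_width: 25.5
finger_force: 30.0
```

play_rows --commands '[{"x": 0, "y": 0, "z": 0.001, "twist": 0}, {"x": 0, "y": 0, "z": 0.002, "twist": 0}, {"x": 0, "y": 0, "z": 0.002, "twist": 0}, {"x": 0, "y": 0, "z": 0.002, "twist": 0}, {"x": 0, "y": 0, "z": 0.002, "twist": 0}, {"x": 0, "y": 0, "z": 0.002, "twist": 0}, {"x": 0, "y": 0, "z": 0.002, "twist": 0}, {"x": 0, "y": 0, "z": 0.002, "twist": 0}]'

```text
time: 8.0
tool_pos: [527.1, -27.4, 123.9]
tcp_rot: [3.142, 0.0, 2.897]
contact_force: [1.3, 0.0, -0.6]
grip_width: 25.1
finger_force: 30.0
```

play_rows --commands '[{"x": 0, "y": 0, "z": 0, "twist": 0}, {"x": 0, "y": 0, "z": 0, "twist": 0}, {"x": 0, "y": 0, "z": 0, "twist": 0}, {"x": 0, "y": 0, "z": 0, "twist": 0}, {"x": 0, "y": 0, "z": 0, "twist": 0}, {"x": 0, "y": 0, "z": 0, "twist": 0}, {"x": 0, "y": 0, "z": -0.02, "twist": 0}, {"x": 0, "y": 0, "z": -0.06, "twist": 0}]' --jaw 0

```text
time: 8.8
tool_pos: [525.2, -27.1, 181.9]
tcp_rot: [-3.141, -0.007, 2.897]
contact_force: [1.5, -0.1, 0.6]
grip_width: 84.6
finger_force: 0.0
```

play_rows --commands '[{"x": 0, "y": 0, "z": -0.04, "twist": 8}, {"x": 0.038, "y": -0.218, "z": -0.04, "twist": 16}, {"x": 0.038, "y": -0.218, "z": -0.04, "twist": 24}, {"x": 0.038, "y": -0.218, "z": -0.04, "twist": 32}, {"x": 0.038, "y": -0.218, "z": -0.04, "twist": 40}, {"x": 0.038, "y": -0.218, "z": -0.04, "twist": 48}, {"x": 0.038, "y": -0.218, "z": -0.04, "twist": 56}, {"x": 0.038, "y": -0.218, "z": -0.04, "twist": 64}]'

```text
time: 9.6
tool_pos: [436.7, -230.7, 223.9]
tcp_rot: [-3.142, -0.0, 1.772]
contact_force: [0.2, 0.1, -0.1]
grip_width: 92.4
finger_force: 0.0
```

play_rows --commands '[{"x": 0, "y": 0, "z": 0, "twist": 8}, {"x": 0, "y": 0, "z": 0, "twist": 16}, {"x": 0, "y": 0, "z": 0, "twist": 24}, {"x": 0, "y": 0, "z": 0, "twist": 32}, {"x": 0, "y": 0, "z": 0, "twist": 40}, {"x": 0, "y": 0, "z": 0, "twist": 48}, {"x": 0, "y": 0, "z": 0, "twist": 48}, {"x": 0, "y": 0, "z": 0, "twist": 48}]'

```text
time: 10.4
tool_pos: [437.3, -229.7, 223.9]
tcp_rot: [-3.141, -0.0, 0.946]
contact_force: [-0.3, -1.2, -0.0]
grip_width: 92.1
finger_force: 0.0
```

```bash
python3 - <<'E'
from h import *
cap('side');c=cap('wrist');S=cap('side'); print(delta((437,-230,100)), c['eye'], proj(c,(437,-230,64)),proj(c,(437,-230,11)))
a=c['pixels'][:,:,::-1]
o=np.zeros((600,560,3),np.uint8); o[:420]=a
s=cv2.resize(S['pixels'][195:255,225:305,::-1],None,fx=3,fy=3,interpolation=cv2.INTER_CUBIC); o[420:600,:240]=s
cv2.imwrite('pics/w4.png',o)
print(hsv(c,(3,130,60),(20,255,255),(0,0,560,420),100))
E
```

```text
(array([-4.000e-04, -1.000e-04,  1.239e-01]), array([ 437.3, -229.7,  223.9]), array([-3.142, -0.   ,  0.944])) [ 485.82106398 -163.36227691  356.41629366] (np.float64(277.78161931943947), np.float64(199.3125704401008)) (np.float64(277.90109016897713), np.float64(184.6565853659335))
[([260, 170, 38, 36, 699], [278.4, 184.4]), ([248, 257, 51, 52, 1516], [273.7, 278.6])]
```

View pics/w4.png

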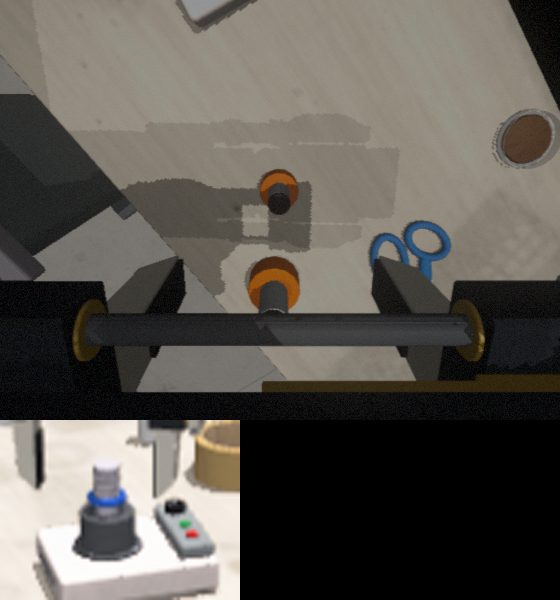

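The arbor stands upright in the nose. The small knocker's orange head is at (278,184) with its black end at (279,203), right under the TCP. The big one is at (273,280), and the scissors are lower than the fingertips will go. Descending.

play_rows --commands '[{"x": -0.001, "y": 0.001, "z": 0.03, "twist": 0}, {"x": -0.001, "y": 0.001, "z": 0.07, "twist": 0}, {"x": -0.001, "y": 0.001, "z": 0.11, "twist": 0}, {"x": -0.001, "y": 0.001, "z": 0.145, "twist": 0}, {"x": -0.001, "y": 0.001, "z": 0.165, "twist": 0}, {"x": -0.001, "y": 0.001, "z": 0.173, "twist": 0}, {"x": -0.001, "y": 0.001, "z": 0.173, "twist": 0}, {"x": -0.001, "y": 0.001, "z": 0.173, "twist": 0}]'

```text
time: 11.35
tool_pos: [438.2, -231.6, 51.8]
tcp_rot: [3.14, -0.0, 0.942]
contact_force: [0.2, 0.6, -0.5]
grip_width: 91.8
finger_force: 0.0
```

play_rows --commands '[{"x": 0, "y": 0, "z": 0, "twist": 0}, {"x": 0, "y": 0, "z": 0, "twist": 0}, {"x": 0, "y": 0, "z": 0, "twist": 0}, {"x": 0, "y": 0, "z": 0, "twist": 0}, {"x": 0, "y": 0, "z": 0, "twist": 0}, {"x": 0, "y": 0, "z": 0, "twist": 0}, {"x": 0, "y": 0, "z": 0, "twist": 0}, {"x": 0, "y": 0, "z": 0, "twist": 0}]' --jaw 1

```text
time: 12.15
tool_pos: [437.6, -231.1, 50.9]
tcp_rot: [-3.141, -0.0, 0.942]
contact_force: [-0.2, -0.1, 0.3]
grip_width: 32.2
finger_force: 0.0
```

play_rows --commands '[{"x": 0, "y": 0, "z": 0, "twist": 0}, {"x": 0, "y": 0, "z": 0, "twist": 0}, {"x": 0, "y": 0, "z": 0, "twist": 0}, {"x": 0, "y": 0, "z": 0, "twist": 0}, {"x": 0, "y": 0, "z": 0, "twist": 0}, {"x": 0, "y": 0, "z": 0, "twist": 0}, {"x": 0, "y": 0, "z": 0, "twist": 0}, {"x": 0, "y": 0, "z": 0, "twist": 0}]' --jaw 1

```text
time: 12.95
tool_pos: [437.5, -231.1, 50.8]
tcp_rot: [-3.141, -0.0, 0.942]
contact_force: [1.4, -0.3, -2.3]
grip_width: 19.8
finger_force: 30.0
```

play_rows --commands '[{"x": 0, "y": 0, "z": -0.02, "twist": 0}, {"x": 0, "y": 0, "z": -0.06, "twist": 0}, {"x": 0, "y": 0, "z": -0.1, "twist": 0}, {"x": 0, "y": 0, "z": -0.14, "twist": 0}, {"x": 0.02, "y": -0.005, "z": -0.164, "twist": 0}, {"x": 0.06, "y": -0.013, "z": -0.164, "twist": 0}, {"x": 0.105, "y": -0.023, "z": -0.164, "twist": 0}, {"x": 0.15, "y": -0.032, "z": -0.164, "twist": 0}]'

```text
time: 13.75
tool_pos: [500.2, -89.7, 215.2]
tcp_rot: [3.141, -0.0, 0.941]
contact_force: [0.3, -0.4, -2.1]
grip_width: 19.6
finger_force: 30.0
```

play_rows --commands '[{"x": 0.035, "y": -0.007, "z": 0, "twist": 0}, {"x": 0.055, "y": -0.012, "z": 0, "twist": 0}, {"x": 0.0675, "y": -0.0142, "z": 0, "twist": 0}, {"x": 0.0675, "y": -0.0142, "z": 0, "twist": 0}, {"x": 0.0675, "y": -0.0142, "z": 0, "twist": 0}, {"x": 0.0675, "y": -0.0142, "z": 0, "twist": 0}, {"x": 0.0675, "y": -0.0142, "z": 0, "twist": 0}, {"x": 0.0675, "y": -0.0142, "z": 0, "twist": 0}]'

```text
time: 14.55
tool_pos: [527.9, -28.8, 215.0]
tcp_rot: [3.142, 0.0, 0.941]
contact_force: [0.4, 0.2, -2.3]
grip_width: 19.2
finger_force: 30.0
```

```bash
python3 - <<'E'
from h import *
S=cap('side');c=cap('wrist');print(delta((528,-28,182)))
o=np.zeros((600,560,3),np.uint8); o[:420]=c['pixels'][:,:,::-1]
o[420:600,:240]=cv2.resize(S['pixels'][185:245,225:305,::-1],None,fx=3,fy=3,interpolation=cv2.INTER_CUBIC)
cv2.imwrite('pics/w5.png',o)
print(hsv(c,(100,90,25),(130,255,255),(200,100,360,330),20),hsv(c,(3,130,60),(20,255,255),(200,100,360,330),20))
print(proj(c,(528,-28,93)),proj(c,(528,-28,125)))
E
```

```text
(array([ 0.0004, -0.0003,  0.033 ]), array([528. , -28.5, 215. ]), array([ 3.142, -0.   ,  0.941]))
[([56, 86, 50, 39, 748], [280.5, 200.6])] [([45, 129, 66, 46, 1749], [277.9, 247.9]), ([124, 203, 5, 13, 27], [325.6, 309.4]), ([124, 215, 6, 11, 26], [326.3, 320.1])]
(np.float64(277.19425641837387), np.float64(211.943032787636)) (np.float64(277.01842664996724), np.float64(226.7988966370187))
```

View pics/w5.png

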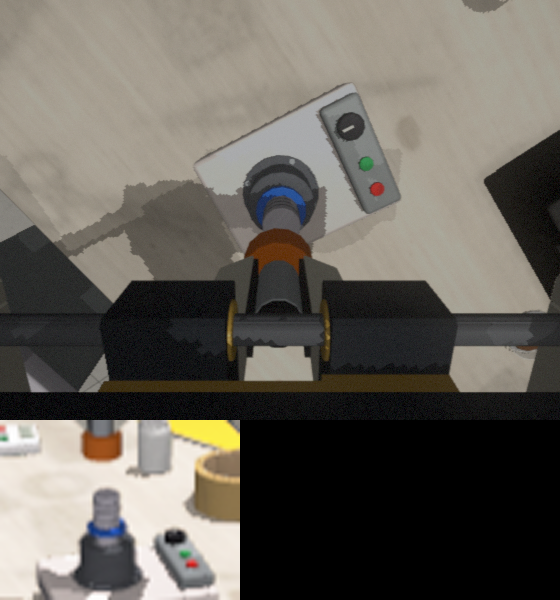

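The knocker is above the arbor, about 2 mm off in tool y. I'll shift and go down to just above the head.

play_rows --commands '[{"x": 0, "y": 0.002, "z": 0.005, "twist": 0}, {"x": 0, "y": 0.002, "z": 0.015, "twist": 0}, {"x": 0, "y": 0.002, "z": 0.025, "twist": 0}, {"x": 0, "y": 0.002, "z": 0.032, "twist": 0}, {"x": 0, "y": 0.002, "z": 0.036, "twist": 0}, {"x": 0, "y": 0.002, "z": 0.037, "twist": 0}, {"x": 0, "y": 0.002, "z": 0.037, "twist": 0}, {"x": 0, "y": 0.002, "z": 0.037, "twist": 0}]'

```text
time: 15.45
tool_pos: [530.0, -29.3, 178.2]
tcp_rot: [3.141, -0.0, 0.942]
contact_force: [-0.2, -0.6, -2.7]
grip_width: 19.0
finger_force: 30.0
```

play_rows --commands '[{"x": 0, "y": 0, "z": 0.001, "twist": 0}, {"x": 0, "y": 0, "z": 0.002, "twist": 0}, {"x": 0, "y": 0, "z": 0.003, "twist": 0}, {"x": 0, "y": 0, "z": 0.004, "twist": 0}, {"x": 0, "y": 0, "z": 0.004, "twist": 0}, {"x": 0, "y": 0, "z": 0.004, "twist": 0}, {"x": 0, "y": 0, "z": 0.004, "twist": 0}, {"x": 0, "y": 0, "z": 0.004, "twist": 0}]'

```text
time: 16.25
tool_pos: [529.7, -29.2, 173.9]
tcp_rot: [-3.142, -0.0, 0.942]
contact_force: [0.0, -0.7, -2.7]
grip_width: 19.5
finger_force: 30.0
```

play_rows --commands '[{"x": 0, "y": 0, "z": 0.0005, "twist": 0}, {"x": 0, "y": 0, "z": 0.001, "twist": 0}, {"x": 0, "y": 0, "z": 0.0015, "twist": 0}, {"x": 0, "y": 0, "z": 0.002, "twist": 0}, {"x": 0, "y": 0, "z": 0.002, "twist": 0}, {"x": 0, "y": 0, "z": 0.002, "twist": 0}, {"x": 0, "y": 0, "z": 0.002, "twist": 0}, {"x": 0, "y": 0, "z": 0.002, "twist": 0}]'

```text
time: 17.05
tool_pos: [529.8, -29.2, 172.0]
tcp_rot: [3.141, -0.0, 0.942]
contact_force: [0.4, -0.8, 0.3]
grip_width: 19.5
finger_force: 30.0
```

Contact, at about 3 N. Now taps, one per call: lift clear, come back down slightly deeper, and read the force at the bottom.

play_rows --commands '[{"x": 0, "y": 0, "z": -0.006, "twist": 0}, {"x": 0, "y": 0, "z": -0.012, "twist": 0}, {"x": 0, "y": 0, "z": -0.007, "twist": 0}, {"x": 0, "y": 0, "z": -0.002, "twist": 0}, {"x": 0, "y": 0, "z": 0, "twist": 0}, {"x": 0, "y": 0, "z": 0.001, "twist": 0}, {"x": 0, "y": 0, "z": 0.0015, "twist": 0}, {"x": 0, "y": 0, "z": 0.0015, "twist": 0}]'

```text
time: 17.85
tool_pos: [529.6, -29.2, 170.4]
tcp_rot: [-3.141, 0.0, 0.942]
contact_force: [0.4, 0.7, -0.5]
grip_width: 19.6
finger_force: 30.0
```

play_rows --commands '[{"x": 0, "y": 0, "z": -0.006, "twist": 0}, {"x": 0, "y": 0, "z": -0.012, "twist": 0}, {"x": 0, "y": 0, "z": -0.007, "twist": 0}, {"x": 0, "y": 0, "z": -0.002, "twist": 0}, {"x": 0, "y": 0, "z": 0, "twist": 0}, {"x": 0, "y": 0, "z": 0.0005, "twist": 0}, {"x": 0, "y": 0, "z": 0.001, "twist": 0}, {"x": 0, "y": 0, "z": 0.001, "twist": 0}]'

```text
time: 18.65
tool_pos: [529.6, -29.2, 169.4]
tcp_rot: [-3.141, 0.0, 0.942]
contact_force: [-0.8, 0.2, -0.1]
grip_width: 19.1
finger_force: 30.0
```

play_rows --commands '[{"x": 0, "y": 0, "z": -0.006, "twist": 0}, {"x": 0, "y": 0, "z": -0.012, "twist": 0}, {"x": 0, "y": 0, "z": -0.007, "twist": 0}, {"x": 0, "y": 0, "z": -0.002, "twist": 0}, {"x": 0, "y": 0, "z": 0, "twist": 0}, {"x": 0, "y": 0, "z": 0.0004, "twist": 0}, {"x": 0, "y": 0, "z": 0.0007, "twist": 0}, {"x": 0, "y": 0, "z": 0.0007, "twist": 0}]'

```text
time: 19.45
tool_pos: [529.7, -29.2, 168.6]
tcp_rot: [-3.141, -0.0, 0.942]
contact_force: [0.0, -0.1, -2.2]
grip_width: 19.4
finger_force: 30.0
```

play_rows --commands '[{"x": 0, "y": 0, "z": -0.006, "twist": 0}, {"x": 0, "y": 0, "z": -0.012, "twist": 0}, {"x": 0, "y": 0, "z": -0.007, "twist": 0}, {"x": 0, "y": 0, "z": -0.002, "twist": 0}, {"x": 0, "y": 0, "z": 0, "twist": 0}, {"x": 0, "y": 0, "z": 0.0004, "twist": 0}, {"x": 0, "y": 0, "z": 0.0007, "twist": 0}, {"x": 0, "y": 0, "z": 0.0007, "twist": 0}]'

```text
time: 20.25
tool_pos: [529.7, -29.2, 167.9]
tcp_rot: [-3.141, -0.0, 0.942]
contact_force: [0.0, -0.3, -1.9]
grip_width: 19.6
finger_force: 30.0
```

play_rows --commands '[{"x": 0, "y": 0, "z": -0.006, "twist": 0}, {"x": 0, "y": 0, "z": -0.012, "twist": 0}, {"x": 0, "y": 0, "z": -0.007, "twist": 0}, {"x": 0, "y": 0, "z": -0.002, "twist": 0}, {"x": 0, "y": 0, "z": 0, "twist": 0}, {"x": 0, "y": 0, "z": 0.0004, "twist": 0}, {"x": 0, "y": 0, "z": 0.0007, "twist": 0}, {"x": 0, "y": 0, "z": 0.0007, "twist": 0}]'

```text
time: 21.05
tool_pos: [529.7, -29.2, 167.2]
tcp_rot: [-3.141, 0.0, 0.942]
contact_force: [0.4, 0.3, -1.5]
grip_width: 19.2
finger_force: 30.0
```

```bash
python3 - <<'E'
from h import *
S=cap('side');c=cap('wrist');o=bot.get_obs();t=o['tool_pos'];print(t,o['contact_force'])
print('S',hsv(S,(100,70,30),(130,255,255),(240,200,280,245),8))
print('expect collar',[np.round(proj(S,(529.5,-29,75+g+3)),1) for g in(12,6,0)])
print('W',hsv(c,(100,90,25),(130,255,255),(200,100,360,330),20),hsv(c,(3,130,60),(20,255,255),(200,100,360,330),20))
th=np.linspace(0,2*np.pi,200)
M=Rotation.from_euler('xyz',o['tcp_rot']).as_matrix()
for g in (12,8,4,0):
    P=np.array([proj(c,(529.5+19*np.cos(a),-29+19*np.sin(a),75+g)) for a in th]);print(g,P[:,0].min().round(1),P[:,0].max().round(1),P[:,1].min().round(1))
P=np.array([proj(c,t+M@np.array([19*np.cos(a),19*np.sin(a),50.8])) for a in th]);print('face',P[:,0].min().round(1),P[:,0].max().round(1),P[:,1].min().round(1))
E
```

```text
[529.76972568 -29.21830115 167.22884202] [-0.02415577 -0.79741041 -2.2966815 ]
S [([14, 21, 13, 6, 50], [260.0, 224.1])]
expect collar [array([259.8, 220.5]), array([259.9, 222.4]), array([259.9, 224.3])]
W [([49, 101, 59, 40, 955], [278.9, 216.9])] [([45, 129, 66, 46, 1766], [277.8, 247.7]), ([28, 201, 8, 12, 30], [231.5, 306.9]), ([124, 203, 5, 17, 31], [326.1, 312.4]), ([125, 221, 5, 9, 26], [326.6, 325.4])]
12 247.1 307.2 204.1
8 247.6 306.7 202.3
4 248.1 306.2 200.5
0 248.6 305.8 198.8
face 243.3 311.8 219.7
```

The side view puts the collar about 1–3 mm above the nose, and the knocker hasn't slipped. The low end-force looks like a small overshoot at the end of each row. I'll continue with slower final approaches.

play_rows --commands '[{"x": 0, "y": 0, "z": -0.005, "twist": 0}, {"x": 0, "y": 0, "z": -0.008, "twist": 0}, {"x": 0, "y": 0, "z": -0.004, "twist": 0}, {"x": 0, "y": 0, "z": -0.001, "twist": 0}, {"x": 0, "y": 0, "z": 0, "twist": 0}, {"x": 0, "y": 0, "z": 0.0003, "twist": 0}, {"x": 0, "y": 0, "z": 0.0006, "twist": 0}, {"x": 0, "y": 0, "z": 0.0008, "twist": 0}]'

```text
time: 21.95
tool_pos: [529.8, -29.2, 166.9]
tcp_rot: [3.141, -0.0, 0.942]
contact_force: [-0.5, 0.2, 4.6]
grip_width: 19.7
finger_force: 30.0
```

play_rows --commands '[{"x": 0, "y": 0, "z": 0.0002, "twist": 0}, {"x": 0, "y": 0, "z": 0.0003, "twist": 0}, {"x": 0, "y": 0, "z": 0.0004, "twist": 0}, {"x": 0, "y": 0, "z": 0.0005, "twist": 0}, {"x": 0, "y": 0, "z": 0.0005, "twist": 0}, {"x": 0, "y": 0, "z": 0.0005, "twist": 0}, {"x": 0, "y": 0, "z": 0.0005, "twist": 0}, {"x": 0, "y": 0, "z": 0.0005, "twist": 0}]'

```text
time: 22.75
tool_pos: [530.0, -29.2, 166.8]
tcp_rot: [3.141, -0.001, 0.942]
contact_force: [-2.5, 0.5, 7.1]
grip_width: 19.6
finger_force: 30.0
```

play_rows --commands '[{"x": 0, "y": 0, "z": 0.0002, "twist": 0}, {"x": 0, "y": 0, "z": 0.0003, "twist": 0}, {"x": 0, "y": 0, "z": 0.0004, "twist": 0}, {"x": 0, "y": 0, "z": 0.0005, "twist": 0}, {"x": 0, "y": 0, "z": 0.0005, "twist": 0}, {"x": 0, "y": 0, "z": 0.0005, "twist": 0}, {"x": 0, "y": 0, "z": 0.0005, "twist": 0}, {"x": 0, "y": 0, "z": 0.0005, "twist": 0}]'

```text
time: 23.55
tool_pos: [530.1, -29.3, 166.8]
tcp_rot: [3.14, -0.001, 0.942]
contact_force: [-3.2, -0.1, 10.1]
grip_width: 19.3
finger_force: 30.0
```

It holds at z=166.8 while the force climbs to 12.5 N net, which points to the depth stop. I'll lift clear and tap once more, a little harder, to confirm.

play_rows --commands '[{"x": 0, "y": 0, "z": -0.006, "twist": 0}, {"x": 0, "y": 0, "z": -0.009, "twist": 0}, {"x": 0, "y": 0, "z": -0.005, "twist": 0}, {"x": 0, "y": 0, "z": -0.0025, "twist": 0}, {"x": 0, "y": 0, "z": -0.0015, "twist": 0}, {"x": 0, "y": 0, "z": -0.0007, "twist": 0}, {"x": 0, "y": 0, "z": 0.0001, "twist": 0}, {"x": 0, "y": 0, "z": 0.0006, "twist": 0}]'

```text
time: 24.35
tool_pos: [530.3, -29.3, 166.7]
tcp_rot: [3.139, -0.001, 0.942]
contact_force: [-4.2, 1.2, 16.1]
grip_width: 19.3
finger_force: 30.0
```

play_rows --commands '[{"x": 0, "y": 0, "z": 0, "twist": 0}, {"x": 0, "y": 0, "z": 0, "twist": 0}, {"x": 0, "y": 0, "z": 0, "twist": 0}, {"x": 0, "y": 0, "z": 0, "twist": 0}, {"x": 0, "y": 0, "z": 0, "twist": 0}, {"x": 0, "y": 0, "z": 0, "twist": 0}, {"x": 0, "y": 0, "z": 0, "twist": 0}, {"x": 0, "y": 0, "z": 0, "twist": 0}]'

```text
time: 25.15
tool_pos: [530.3, -29.3, 166.7]
tcp_rot: [3.139, -0.001, 0.942]
contact_force: [-3.9, 0.3, 13.7]
grip_width: 19.5
finger_force: 30.0
```

Bottomed: 166.7 at 16 to 18 N. I'll lift away and take the knocker back to its old place.

play_rows --commands '[{"x": 0, "y": 0, "z": -0.01, "twist": 0}, {"x": 0, "y": 0, "z": -0.03, "twist": 0}, {"x": 0, "y": 0, "z": -0.05, "twist": 0}, {"x": -0.03, "y": 0.006, "z": -0.05, "twist": 0}, {"x": -0.07, "y": 0.014, "z": -0.05, "twist": 0}, {"x": -0.11, "y": 0.022, "z": -0.05, "twist": 0}, {"x": -0.15, "y": 0.03, "z": -0.05, "twist": 0}, {"x": -0.18, "y": 0.036, "z": -0.05, "twist": 0}]'

```text
time: 25.95
tool_pos: [451.8, -197.8, 214.9]
tcp_rot: [-3.141, 0.0, 0.941]
contact_force: [-0.4, 0.4, -2.2]
grip_width: 19.1
finger_force: 30.0
```

play_rows --commands '[{"x": -0.025, "y": 0.005, "z": 0, "twist": 0}, {"x": -0.0375, "y": 0.008, "z": 0.01, "twist": 0}, {"x": -0.0375, "y": 0.008, "z": 0.04, "twist": 0}, {"x": -0.0375, "y": 0.008, "z": 0.07, "twist": 0}, {"x": -0.0375, "y": 0.008, "z": 0.1, "twist": 0}, {"x": -0.0375, "y": 0.008, "z": 0.12, "twist": 0}, {"x": -0.0375, "y": 0.008, "z": 0.135, "twist": 0}, {"x": -0.0375, "y": 0.008, "z": 0.14, "twist": 0}]'

```text
time: 26.75
tool_pos: [436.6, -229.7, 72.7]
tcp_rot: [-3.137, -0.0, 0.942]
contact_force: [0.5, 0.4, -2.5]
grip_width: 19.2
finger_force: 30.0
```

```bash
python3 - <<'E'
from h import *
S=cap('side');T=cap('top');print(delta((437.5,-231,50.8)),bot.get_obs()['contact_force'])
print('S blue',hsv(S,(100,70,30),(130,255,255),(240,200,280,245),8),hsv(S,(3,130,60),(20,255,255),(225,255,280,330)))
s=cv2.resize(S['pixels'][195:325,220:310,::-1],None,fx=4.5,fy=4.5,interpolation=cv2.INTER_CUBIC)
o=np.zeros((600,800,3),np.uint8); o[:s.shape[0],:s.shape[1]]=s
o[:300,420:720]=cv2.resize(T['pixels'][205:245,265:305,::-1],(300,300),interpolation=cv2.INTER_CUBIC)
cv2.imwrite('pics/end.png',o)
E
```

```text
(array([-0.0004,  0.0007,  0.0232]), array([ 437.2, -230.3,   74. ]), array([-3.14 , -0.   ,  0.942])) [-0.14822057 -0.31048653 -2.05761784]
S blue [] [([26, 19, 14, 12, 121], [257.6, 279.9]), ([11, 42, 23, 22, 348], [246.7, 308.8])]
```

View pics/end.png

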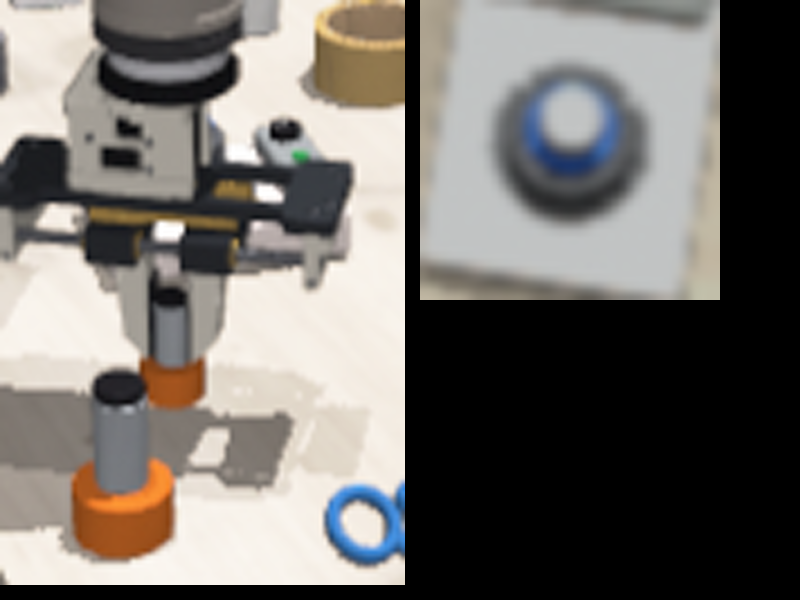

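The arbor sits upright in the nose and the knocker hangs vertical above its old place, about 23 mm up. Setting it down slowly.

play_rows --commands '[{"x": 0, "y": 0, "z": 0.006, "twist": 0}, {"x": 0, "y": 0, "z": 0.012, "twist": 0}, {"x": 0, "y": 0, "z": 0.017, "twist": 0}, {"x": 0, "y": 0, "z": 0.02, "twist": 0}, {"x": 0, "y": 0, "z": 0.0215, "twist": 0}, {"x": 0, "y": 0, "z": 0.0225, "twist": 0}, {"x": 0, "y": 0, "z": 0.023, "twist": 0}, {"x": 0, "y": 0, "z": 0.023, "twist": 0}]'

```text
time: 27.65
tool_pos: [437.5, -231.0, 52.0]
tcp_rot: [3.141, -0.0, 0.942]
contact_force: [-0.1, -0.7, -2.6]
grip_width: 19.4
finger_force: 30.0
```

play_rows --commands '[{"x": 0, "y": 0, "z": 0.0005, "twist": 0}, {"x": 0, "y": 0, "z": 0.001, "twist": 0}, {"x": 0, "y": 0, "z": 0.0013, "twist": 0}, {"x": 0, "y": 0, "z": 0.0013, "twist": 0}, {"x": 0, "y": 0, "z": 0.0013, "twist": 0}, {"x": 0, "y": 0, "z": 0.0013, "twist": 0}, {"x": 0, "y": 0, "z": 0.0013, "twist": 0}, {"x": 0, "y": 0, "z": 0.0013, "twist": 0}]'

```text
time: 28.45
tool_pos: [437.4, -231.0, 50.8]
tcp_rot: [3.141, -0.0, 0.942]
contact_force: [-1.0, 0.3, 4.2]
grip_width: 19.4
finger_force: 30.0
```

play_rows --commands '[{"x": 0, "y": 0, "z": 0, "twist": 0}, {"x": 0, "y": 0, "z": 0, "twist": 0}, {"x": 0, "y": 0, "z": 0, "twist": 0}, {"x": 0, "y": 0, "z": 0, "twist": 0}, {"x": 0, "y": 0, "z": 0, "twist": 0}, {"x": 0, "y": 0, "z": 0, "twist": 0}, {"x": 0, "y": 0, "z": 0, "twist": 0}, {"x": 0, "y": 0, "z": 0, "twist": 0}]' --jaw 0

```text
time: 29.25
tool_pos: [437.4, -231.0, 50.6]
tcp_rot: [3.142, -0.0, 0.942]
contact_force: [-0.5, 0.6, 0.5]
grip_width: 78.9
finger_force: 0.0
```

play_rows --commands '[{"x": 0, "y": 0, "z": -0.02, "twist": 0}, {"x": 0, "y": 0, "z": -0.05, "twist": 0}, {"x": 0, "y": 0, "z": -0.09, "twist": 0}, {"x": 0, "y": 0, "z": -0.13, "twist": 0}, {"x": 0, "y": 0, "z": -0.16, "twist": 0}, {"x": 0, "y": 0, "z": -0.18, "twist": 0}, {"x": 0, "y": 0, "z": -0.18, "twist": 0}, {"x": 0, "y": 0, "z": -0.18, "twist": 0}]'

```text
time: 30.05
tool_pos: [437.2, -230.8, 230.3]
tcp_rot: [-3.142, -0.0, 0.942]
contact_force: [-0.1, 1.0, -0.3]
grip_width: 91.8
finger_force: 0.0
```

```bash
python3 - <<'E'
from h import *
S=cap('side');c=cap('wrist')
print('S blue',hsv(S,(100,70,30),(130,255,255),(240,200,280,245),8),'orange',hsv(S,(3,130,60),(20,255,255),(225,255,280,330)))
print('W orange',hsv(c,(3,130,60),(20,255,255),(200,100,360,330),100),proj(c,(437.5,-231,11)))
cy=hsv(c,(0,0,0),(180,255,70),(262,188,296,222),50); print('black end',cy,proj(c,(437.5,-231,64)))
E
```

```text
S blue [([14, 21, 13, 6, 53], [260.1, 224.0])] orange [([27, 25, 14, 14, 133], [259.0, 287.1]), ([11, 42, 23, 22, 354], [246.7, 308.6])]
W orange [([60, 68, 38, 35, 663], [278.9, 182.0]), ([49, 154, 51, 52, 1456], [274.3, 275.3])] (np.float64(279.04061597806935), np.float64(182.86842185685168))
black end [([6, 0, 23, 24, 481], [279.2, 198.9])] (np.float64(279.00404571018123), np.float64(196.9833057377559))
```

```bash
python3 -c "
from plant import bot
print(bot.close_job())"
```

```text
the job is handed in; nothing more can be done
None
```

I handed the job in at about 30 s: the arbor was released with its collar about 12 mm above the nose, tapped in with lifts between taps, and it stopped sinking with the collar about 3 mm up (highest tap force I read was about 18 N, read only at the end of each tap). The knocker is upright on its old spot, and I moved nothing else.

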